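Wind the tank cradle's screw foot down to the packing plate and clamp it

ROBOT

A 7-joint arm with a two-finger parallel gripper is mounted at the origin on the work surface. World frame = base frame: x ahead of the robot, y to its left, z up, the work surface at z = 0. Lengths are in m, angles in rad, forces in N, time in s.
With the tool pointing down it reaches from about 0.425 to 0.825 m from the base axis. Payload 3.6 kg.
Tool frame: the origin (TCP) lies where the fingers leave the gripper's body, on its centre line; the fingertips stand 73 mm ahead of it and the grasp point (between the pads) lies 54 mm ahead of it; x points along the fingers, y is the direction in which the jaws open and shut, and the axes are right-handed (so a half turn about x gives the same grasp; the last joint's range is limited). The gripper opens to 85 mm and grips with 20 to 120 N. Pads are 22 mm wide; open, the fingers measure 114 mm over their backs; the gripper's body (76 mm by 85 mm) begins 54 mm behind the grasp point. The pads swing forward as they close: fully open they stand 13 mm farther back than shut.
Start: joints at [-1.274, 0.615, -0.013, 1.423, 0.008, 1.103, -0.04], TCP at [0.206, 0.616, 0.304] pointing down, gripper open.
Joint ranges: [-3.12, 3.12], [-0.3, 2.06], [-1.34, 1.32], [0.26, 2.42], [-1.36, 4.5], [0.01, 1.98], [-2.84, 2.84]. Speed limits (rad/s): [2.79, 2.79, 3.14, 3.14, 3.14, 3.14, 3.14].

INTERFACE

Orientations are given as a unit quaternion [x, y, z, w].
In Python, from station import arm, snapshot, camera_info, ticket gives the robot as it stands. Calls block until the motion is done:
- arm.movep(position, orientation): joint-space move of the TCP to a pose.
- arm.line_to(position, velocity=0.15, ori=None): straight line of the TCP; ori=None keeps the orientation; velocity is the mean speed in m/s.
- arm.move_j(angles): joint-space move.
- arm.move_gripper(opening, effort=None): opening from 0.0 (shut) to 1.0 (fully open); effort is the grip in N (None keeps the last); returns when the fingers have stopped.
- arm.pause(seconds).
- arm.ik(position, orientation): joint angles nearest the present ones, or None.
- snapshot(name): name is "side" or "top"; returns the picture (480x640x3 uint8, blue, green, red); there is no depth.
- camera_info(name): a dict with "fx", "fy", "cx", "cy" (pixels), "R" (3x3) and "t" (3): a world point X has camera coordinates R X + t. Camera axes: x right, y down, z forward; pixel columns grow to the right and rows downward; lengths in m; the calibration is good to about 2 mm. A picture is of the moment at which its call begins. camera_info takes no time and is no camera call.
A pose or a line that the arm cannot do raises arm.MotionError and nothing moves.
- ticket.finish_job(): hands the job in, once; it reports no verdict.
Readings, each from a call of its own:
- arm.read_time(): time.
- arm.read_joint_positions(): joint angles.
- arm.read_dq(): joint speeds.
- arm.read_effort(): joint torques, N m.
- arm.read_tool_pos(): TCP position.
- arm.read_eef_rot(): TCP orientation.
- arm.read_ft_force(): force on the tool from outside, world axes, zero at the start.
- arm.read_wrist_torque(): the same for the moment, N m.
- arm.read_opening(): opening from 0.0 (shut) to 1.0 (fully open).
Only numpy, scipy, OpenCV 4.12 (cv2) and the standard library are available. Lean on these libraries where they do the work, as an engineer would, in place of code of your own. Each camera call takes 0.05 s, during which the arm holds its last target.

TASK

The cradle that carries the fuel tank stands on three fixed feet, and its fourth, the screw foot under the black hand knob, hangs clear of its packing plate. Wind the foot down by the knob until it just bears lightly on the plate, without jacking the cradle up off its other feet or shifting it, and then press the clamp lever beside it down flat so that the setting stays. Leave the other things on the bench where they are.

Things in the scene. Friction and masses are not known exactly. Their poses are not given: they have to be found in the camera images.
- cradle: Loose welded tube cradle, 270 x 360 mm, about 7 kg, a fuel tank strapped in it (295 mm high, its tail ends 110 mm short of the screw foot). Origin on the bench under the frame's middle; z up, y from the tank's nose to its tail. Fixed feet at (120,-160), (-120,-160), (120,170) mm; screw foot's upright axis at (-120,170). Level pushes of 35 N slide it.
- knob_centre (a point): Centre of the fluted black hand knob on top of the screw foot's spindle: 48 mm across, 28 mm high, this point about 185 mm above the bench and sinking with the spindle; free all round. It can be gripped from above across any diameter.
- spindle (a joint): Spindle angle, rad: grows as the knob turns clockwise seen from above; the foot then sinks 10 mm a turn (1.59 mm a rad). Starts at 0 to 0.4, limit 8, stays where left. Turning free takes 0.05 N m; with the foot bearing, roughly 0.01 N m more per N of load, and the load grows some 18 N per rad. At 25 to 30 N the neighbouring feet lift.
- sole: Round rubber-soled foot at the spindle's lower end, 60 mm across, turning with it. Origin: centre of its underside, 175 mm below the knob's centre. Below it lies a fixed steel packing plate, 100 x 100 mm, whose top is 5 to 9 mm above the bench (not known beforehand): the foot starts 1.4 to 6 mm clear.
- lever (a joint): Clamp lever on the screw foot's threaded bush, rad: 0 = flat (level) on its stop, spindle clamped; starts raised at 0.65 to 0.85 and stays where it is left. It takes about 0.1 to 0.15 N m to swing down.
- lever_pad (a point): Point on the upper face of the clamp lever, a steel bar 20 mm wide, 95 mm from its pivot and 18 mm from its end. The pivot is level, along the cradle's x, 38 mm from the spindle axis on the cradle's +y side, 66 mm above the bench; the lever points along the cradle's +y and swings in an upright plane. Flat, its upper face is 70 mm above the bench.
- tube_offcut: Bystander: steel tube offcut standing on the bench, 42 mm across, 110 mm high. Origin under its centre.
- hammer: Bystander: hammer lying on the bench, 260 mm long. Origin under its middle.
- filler_cap: Bystander: aluminium filler cap, 64 mm across, 28 mm high. Origin under its centre.

How it is judged:
By the outcome, as a careful person would: the job done as asked, in the order asked, and still so for the second after the job is handed in, with the robot touching nothing.
It also fails if it takes over 72 s, if anything falls off the work surface, if the arm or the gripper's body presses on something with over 40 N, if the wrist force passes 120 N, or if a joint passes its speed limit or range.

## Working session

There is one attempt and no reset: what is moved stays moved. The work goes in short steps, each a Python script; the robot and the scene stay as the last script left them, time stands still between calls to the robot, and variables do not carry over. Pictures are saved under pics/ and viewed, and the job is handed in when it is done.

```bash
ls; mkdir -p pics
python3 - <<'E'
from station import arm, snapshot, camera_info
import cv2
for n in("side","top"):
    cv2.imwrite(f"pics/{n}0.png",snapshot(n)); c=camera_info(n); print(n,c)
print(arm.read_time(),arm.read_eef_rot(),arm.read_tool_pos(),arm.read_ft_force())
E
```

```text
pics
side {'fx': 547.4878189076159, 'fy': 547.4878189076159, 'cx': 313.164395340779, 'cy': 240.68839103238895, 'R': array([[-0.09921265, -0.99501088, -0.01049746],
       [-0.80091964,  0.08611122, -0.59254754],
       [ 0.5904952 , -0.05038059, -0.80546708]]), 't': array([0.13381372, 0.58651095, 0.69568572])}
top {'fx': 510.77098096804593, 'fy': 510.77098096804593, 'cx': 319.73609892327823, 'cy': 237.44330944580622, 'R': array([[ 0.02834355, -0.99928082,  0.02518896],
       [-0.98920943, -0.03166366, -0.14304584],
       [ 0.14374054, -0.02086273, -0.98939547]]), 't': array([0.05118785, 0.62195035, 0.97007215])}
0.1 [ 0.11277368  0.6980599  -0.11444402  0.69778008] [0.20597657 0.61593861 0.30282041] [-0.20103127  0.25132079 -0.15893101]
```

View pics/side0.png

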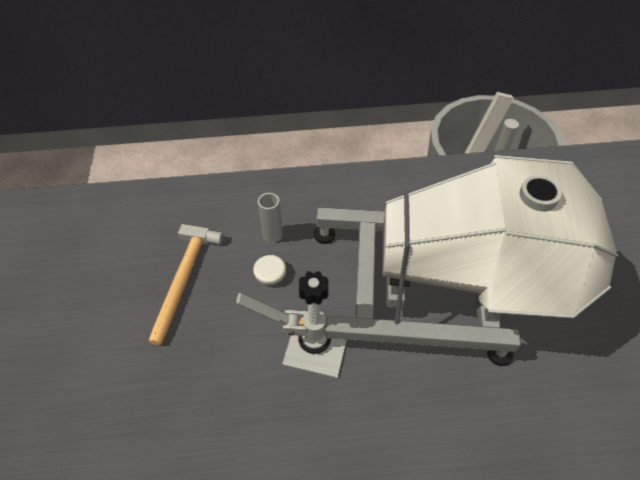

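View pics/top0.png

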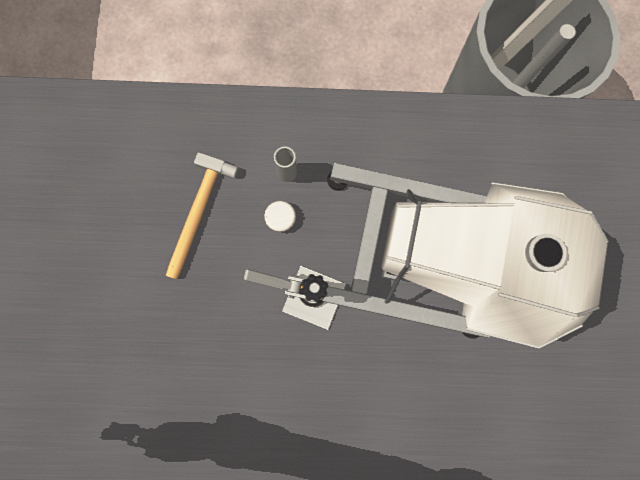

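The knob is at about (314,289) in top and (313,287) in side, with the raised lever running left to (247,274) in top and (240,300) in side. I'll zoom in for a precise fix.

Run:
```python
import cv2,numpy as np
s=cv2.imread('pics/side0.png')[250:360,225:365];t=cv2.imread('pics/top0.png')[250:345,235:375]
f=lambda a:cv2.resize(a,None,fx=5,fy=5,interpolation=cv2.INTER_CUBIC)
cv2.imwrite('pics/sz.png',f(s));cv2.imwrite('pics/tz.png',f(t))
for n in('side','top'):
    a=cv2.imread(f'pics/{n}0.png'); m=(a.max(2)<45).astype(np.uint8)
    k,l,st,c=cv2.connectedComponentsWithStats(m)
    for i in range(1,k):
        if st[i,4]>60 and 250<st[i,0]+st[i,2]/2<380 and 180<c[i,1]<360: print(n,st[i],c[i])
```

```text
side [314 228  21  16 195] [324.57435897 236.34358974]
side [299 272  29  32 626] [313.33067093 288.54792332]
side [300 338  31  15 124] [315.95967742 346.81451613]
```

View pics/sz.png

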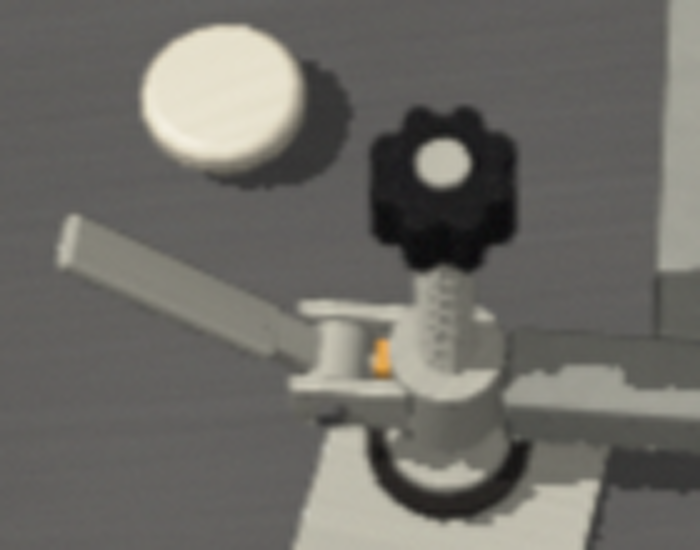

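View pics/tz.png

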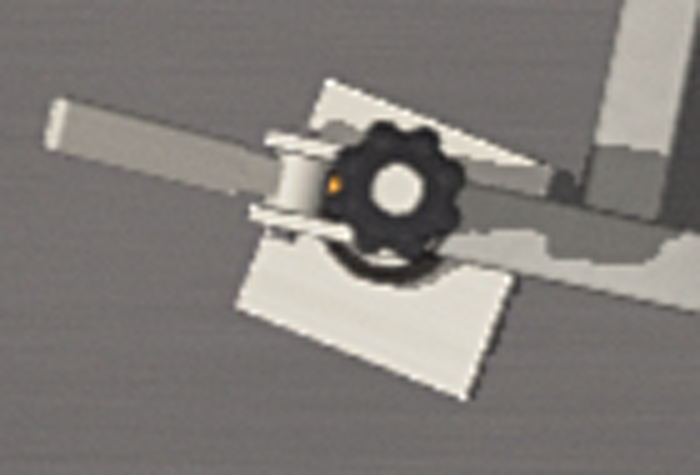

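The crops show the knob's bright cap at side (313.0,282.0) and top (314.0,287.2). The upper edge of the lever's end is at side (239.8,298.3) and top (247.8,275.0).

```bash
cat > h.py <<'E'
from station import arm, snapshot, camera_info, ticket
import cv2,numpy as np
from scipy.spatial.transform import Rotation as Ro
def P(n):
    c=camera_info(n);K=np.array([[c['fx'],0,c['cx']],[0,c['fy'],c['cy']],[0,0,1]])
    return K@np.c_[c['R'],c['t']]
def tri(s,t):
    X=cv2.triangulatePoints(P('side'),P('top'),np.array(s,float),np.array(t,float)).ravel();X=X[:3]/X[3]
    e=[(lambda p:p[:2]/p[2])(P(n)@np.r_[X,1])-q for n,q in(('side',s),('top',t))]
    return X,np.round(e,1).tolist()
def ray(n,p,z):
    c=camera_info(n);o=-c['R'].T@c['t'];d=c['R'].T@np.array([(p[0]-c['cx'])/c['fx'],(p[1]-c['cy'])/c['fy'],1])
    return o+d*(z-o[2])/d[2]
def ori(th): # tool x down, tool y at world angle th (about +z)
    y=np.array([np.cos(th),np.sin(th),0]);x=np.array([0,0,-1.]);return Ro.from_matrix(np.c_[x,y,np.cross(x,y)]).as_quat()
E
python3 - <<'E'
from h import *
k,e=tri((313,282),(314,287.2));print('cap',k,e)
print(ray('top',(314,287.2),.199))
l,e=tri((239.8,298.3),(247.8,275));print('lever',l,e)
d=l-k;print('yaw+y',np.arctan2(d[1],d[0]),np.hypot(d[0],d[1]))
# plausible yaw from lever angle: horiz dist = .038+.113*cos a
print(np.hypot(*k[:2]), arm.read_joint_positions())
for th in np.arange(-3.14,3.15,.4):
    q=arm.ik(np.array([k[0],k[1],.185+.05+.08]),ori(th)); print(round(th,2),None if q is None else np.round(q,2))
f=[ (arm.read_ft_force(),arm.read_wrist_torque()) for _ in range(10)];f=np.array(f);print(f.mean(0),f.std(0),arm.read_time())
E
```

```text
cap [0.51409633 0.0808857  0.2005591 ] [[0.3, -0.0], [-0.3, -0.0]]
[0.51413329 0.08032475 0.199     ]
lever [0.53519269 0.19878898 0.13701447] [[0.6, 0.0], [-0.6, -0.0]]
yaw+y 1.393740579251255 0.11977579587520881
0.5204205334170362 [-1.27452916  0.61585381 -0.01263646  1.42477784  0.00806531  1.10340489
 -0.04043261]
-3.14 [ 0.05  0.42 -0.35  1.77  0.17  0.98  2.77]
-2.74 [-0.88  0.63  1.14  1.8  -0.63  1.13 -2.27]
-2.34 [-0.88  0.63  1.14  1.8  -0.63  1.13 -1.87]
-1.94 [-0.88  0.63  1.14  1.8  -0.63  1.13 -1.47]
-1.54 [-0.71  0.49  0.77  1.8  -0.4   1.02 -1.32]
-1.14 [-0.65  0.47  0.68  1.79 -0.34  1.   -0.98]
-0.74 [-0.6   0.45  0.59  1.79 -0.3   0.99 -0.63]
-0.34 [-0.54  0.44  0.5   1.79 -0.25  0.98 -0.28]
0.06 [-0.48  0.42  0.41  1.79 -0.2   0.97  0.07]
0.46 [-0.42  0.41  0.33  1.79 -0.16  0.96  0.43]
0.86 [-0.36  0.41  0.23  1.79 -0.11  0.96  0.78]
1.26 [-0.3   0.4   0.14  1.78 -0.07  0.96  1.13]
1.66 [-0.24  0.4   0.06  1.78 -0.03  0.96  1.49]
2.06 [-0.17  0.4  -0.04  1.78  0.02  0.96  1.84]
2.46 [-0.09  0.41 -0.15  1.78  0.07  0.96  2.19]
2.86 [-0.01  0.41 -0.27  1.77  0.13  0.97  2.53]
[[-0.20103127  0.25132079 -0.15893101]
 [-0.03449484  0.02305557 -0.03322053]] [[0.00000000e+00 5.55111512e-17 0.00000000e+00]
 [6.93889390e-18 0.00000000e+00 0.00000000e+00]] 0.1
```

Run:
```python
from h import *
q=arm.ik(np.array([.5141,.0805,.315]),ori(1.85));print(q)
q=np.array(q);q[6]+=0.75
arm.move_j(q.tolist());print(arm.read_time(),arm.read_tool_pos(),arm.read_joint_positions(),arm.read_opening())
R=Ro.from_quat(arm.read_eef_rot()).as_matrix();print(R.round(3),arm.read_ft_force(),arm.read_wrist_torque())
for n in("side","top"): cv2.imwrite(f"pics/{n}1.png",snapshot(n))
```

```text
[-0.20893852  0.40162781  0.01658435  1.78090885 -0.00791863  0.95912021
  1.66087362]
2.3083 [0.51406172 0.08147614 0.31497456] [-0.20980834  0.40179894  0.01554182  1.78067971 -0.00811565  0.9590631
  2.41063083] 0.9991600906220476
[[-0.    -0.858  0.514]
 [ 0.001  0.514  0.858]
 [-1.     0.     0.   ]] [ 0.25184236  0.73228604 -0.2042164 ] [-0.00758956  0.02076686 -0.03516135]
```

```bash
python3 -c "
import cv2;import numpy as np
cv2.imwrite('pics/b1.png',np.hstack([cv2.imread('pics/side1.png')[120:420,160:560],cv2.imread('pics/top1.png')[120:420,160:560]]))"
```

```text
(no output)
```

View pics/b1.png

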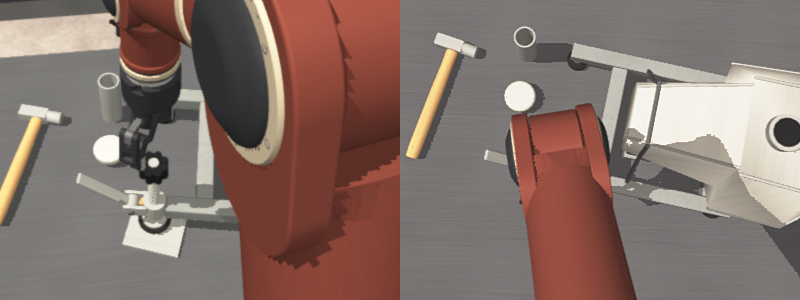

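The side view shows the fingers straddling above the knob, and the arm clear of the tank. Next I'll descend and close gently.

Run:
```python
from h import *
r=lambda s:print(s,round(arm.read_time(),2),np.round(arm.read_tool_pos(),4),np.round(arm.read_ft_force(),2),np.round(arm.read_wrist_torque(),3),round(arm.read_opening(),3))
r('0')
arm.line_to([.5141,.0805,.236],velocity=.06);r('down')
arm.move_gripper(.64,20);r('pre')
cv2.imwrite("pics/side2.png",snapshot("side"))
for o in(.60,.58,.56,.54,.5):
    arm.move_gripper(o,20);r(o)
    if np.hypot(*arm.read_ft_force()[:2])>6: break
    if arm.read_opening()>o+.01: break
cv2.imwrite("pics/side3.png",snapshot("side"))
a,b=[cv2.resize(cv2.imread(f"pics/side{i}.png")[220:380,220:380],None,fx=2.5,fy=2.5) for i in(2,3)]
cv2.imwrite('pics/b3.png',np.hstack([a,b]))
```

```text
0 2.41 [0.5141 0.0814 0.3149] [-0.53  0.18 -0.37] [ 0.011 -0.006 -0.028] 0.996
down 3.88 [0.5144 0.0805 0.2364] [-0.24  0.34 -0.57] [ 0.026 -0.058  0.05 ] 0.998
pre 4.29 [0.5141 0.0805 0.2361] [ 0.55 -0.12  0.06] [ 0.021  0.031 -0.026] 0.639
0.6 4.56 [0.5141 0.0805 0.236 ] [0.2  0.31 0.06] [-0.007 -0.002  0.013] 0.597
0.58 4.78 [0.5141 0.0805 0.236 ] [ 1.   -0.83  0.79] [ 0.048  0.025 -0.017] 0.581
0.56 4.99 [0.5139 0.0807 0.236 ] [-1.22  0.38  0.55] [0.073 0.23  0.   ] 0.564
0.54 5.21 [0.5138 0.0807 0.2361] [-2.15  0.27  2.15] [ 0.136  0.367 -0.03 ] 0.559
```

View pics/b3.png

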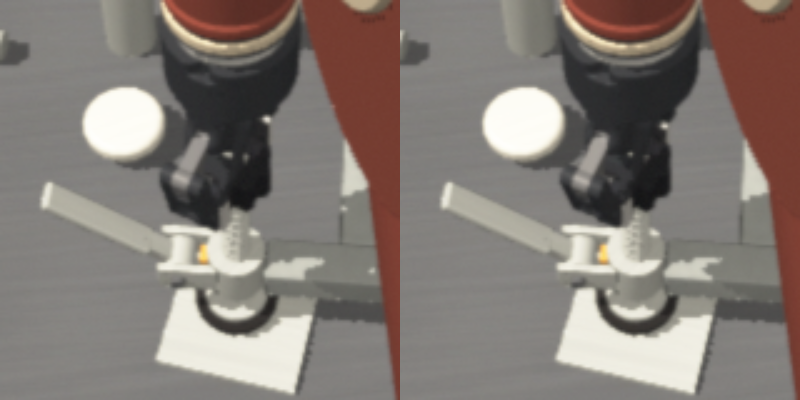

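Grip is well centred, with about 2 N lateral. I'll turn clockwise in steps, following the sink and logging the torque.

```bash
cat >> h.py <<'E'
import json,os
def avg(n=5,dt=.04):
    a=[]
    for _ in range(n):
        arm.pause(dt);a.append(np.r_[arm.read_ft_force(),arm.read_wrist_torque(),arm.read_effort()[6]])
    return np.mean(a,0)
def turn(q0,dq,ph): # q0 at start, dq joint change per metre sink
    q=q0+dq*ph*.00159;q[6]=q0[6]-ph;arm.move_j(q.tolist())
E
python3 - <<'E'
from h import *
arm.move_gripper(.4,20)
b=avg();print('grip',b.round(3),arm.read_opening())
q0=np.array(arm.read_joint_positions());p=np.array([.5141,.0805,.236]);o=arm.read_eef_rot()
p=np.array(arm.read_tool_pos())
qa=np.array(arm.ik(p,o));qb=np.array(arm.ik(p-[0,0,.008],o));dq=(qb-qa)/.008;print(dq.round(2))
np.savez('st.npz',q0=q0,dq=dq)
L=[]
for i in range(1,7):
    ph=.15*i;turn(q0,dq,ph);m=avg(4);L.append((ph,*m));print(round(ph,2),m.round(3),round(q0[6]-arm.read_joint_positions()[6],3),round(arm.read_time(),2))
E
```

```text
grip [-2.37   0.891  3.781  0.205  0.624  0.009  0.021] 0.5573994898229256
[ 0.04  1.4  -0.05  1.08 -0.01 -2.47  0.01]
0.15 [-2.396e+00  4.510e-01  3.031e+00  1.480e-01  4.950e-01  1.000e-03
 -8.000e-03] 0.148 6.12
0.3 [-1.083  0.343  3.291  0.107  0.376  0.022 -0.019] 0.298 6.55
0.45 [-1.454 -0.561  2.303  0.004  0.262  0.04  -0.021] 0.448 6.98
0.6 [-0.243 -1.003  2.212 -0.128  0.151  0.009 -0.023] 0.598 7.42
0.75 [ 0.471 -2.15   2.406 -0.283 -0.028  0.025 -0.024] 0.748 7.85
0.9 [ 1.25  -3.234  1.49  -0.5   -0.172  0.025 -0.026] 0.898 8.28
```

```bash
cat > t.py <<'E'
from h import *
import sys
a,b,s,stop=map(float,sys.argv[1:5])
z=np.load('st.npz');q0,dq=z['q0'],z['dq']
ph=a
while ph<b-1e-6:
    ph+=s;turn(q0,dq,ph);m=avg(5)
    print(round(ph,2),m.round(3),round(arm.read_time(),2))
    if m[5]>stop or -m[6]>stop or np.hypot(m[0],m[1])>12: print('stop');break
E
python3 t.py .9 2.1 .15 .09
```

```text
1.05 [ 1.42  -4.239  1.511 -0.747 -0.317  0.046 -0.03 ] 8.76
1.2 [ 1.652 -4.836  1.744 -0.849 -0.351 -0.037  0.045] 9.23
1.35 [ 1.063 -4.918  1.616 -0.903 -0.353 -0.044  0.045] 9.71
1.5 [ 1.453 -5.343  1.547 -0.88  -0.356 -0.052  0.045] 10.18
1.65 [ 1.149 -5.389  1.588 -0.919 -0.365 -0.046  0.046] 10.66
1.8 [ 0.911 -5.771  1.975 -0.957 -0.344 -0.05   0.046] 11.13
1.95 [ 0.517 -5.786  1.858 -0.999 -0.319 -0.045  0.047] 11.61
2.1 [ 0.497 -6.122  2.06  -1.041 -0.338 -0.054  0.047] 12.08
```

The torque sign flipped between 1.05 and 1.2 rad. I'll check that the knob is really turning before going on.

Run:
```python
from h import *
print(arm.read_opening(),arm.read_tool_pos())
i=snapshot("side");cv2.imwrite("pics/side4.png",i)
a,b=[cv2.resize(x[290:370,270:370],None,fx=4,fy=4,interpolation=cv2.INTER_CUBIC) for x in(cv2.imread("pics/side3.png"),i)]
cv2.imwrite('pics/b4.png',np.hstack([a,b]))
```

```text
0.5562362060386639 [0.51381557 0.07945607 0.23276111]
```

View pics/b4.png

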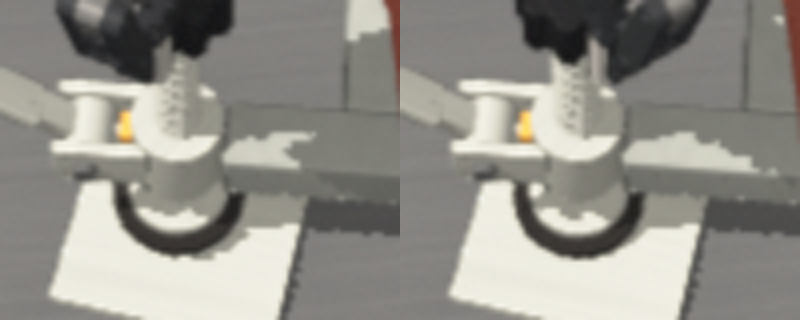

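The sole has sunk about 1 px and less thread shows, so the knob is turning and the cradle has not moved. The residual at rest depends on servo overshoot, so I'll relieve the side load and use finer steps.

```bash
cat > t2.py <<'E'
from h import *
import sys
a,b,s,stop=map(float,sys.argv[1:5])
z=np.load('st.npz');q0,dq=z['q0'],z['dq']
ph=a;G=[]
while ph<b-1e-6:
    ph+=s;turn(q0,dq,ph);m=avg(3,.02);G.append(m)
    print(round(ph,3),m[[0,1,2,5,6]].round(3),round(arm.read_joint_positions()[6]-(q0[6]-ph),4),round(arm.read_time(),2))
    if max(m[5],-m[6])>stop or np.hypot(m[0],m[1])>12: print('stop');break
E
python3 - <<'E'
from h import *
z=np.load('st.npz');q0,dq=z['q0'],z['dq']
p=np.array(arm.read_tool_pos());o=arm.read_eef_rot()
d=np.array(arm.ik(p-[0,.001,0],o))-np.array(arm.ik(p,o));print(d)
q0=q0+d;np.savez('st.npz',q0=q0,dq=dq)
E
python3 t2.py 2.1 2.5 .05 .12
```

```text
[ 1.90381466e-03 -1.99572180e-04 -2.52389566e-05  4.06735759e-04
  2.23437351e-05 -2.09570565e-04  1.86775689e-03]
2.15 [ 0.487 -4.879  2.24  -0.032  0.03 ] 0.0016 12.43
2.2 [-0.128 -4.682  2.787 -0.062  0.044] 0.0011 12.73
2.25 [-0.009 -5.307  3.008 -0.065  0.044] 0.0011 13.03
2.3 [-0.405 -4.8    3.215 -0.068  0.044] 0.0012 13.33
2.35 [-0.333 -4.663  3.073 -0.06   0.044] 0.0012 13.63
2.4 [-0.446 -4.567  2.662 -0.071  0.044] 0.0012 13.93
2.45 [-0.757 -4.879  2.955 -0.037  0.045] 0.0011 14.23
2.5 [-0.954 -4.857  2.858 -0.056  0.045] 0.0012 14.53
```

Run:
```python
from h import *
z=np.load('st.npz');q0,dq=z['q0'],z['dq']
ph=2.5
for s in(.005,)*5+(.02,)*3:
    ph+=s;turn(q0,dq,ph);a=np.r_[arm.read_wrist_torque()[2],arm.read_effort()[6]];m=avg(3,.02)
    print(round(ph,3),a.round(3),m[[0,1,2,5,6]].round(3),round(arm.read_joint_positions()[6]-(q0[6]-ph),4),round(arm.read_time(),2))
```

```text
2.505 [0.021 0.019] [-1.121 -5.195  2.869 -0.035  0.02 ] 0.0013 14.83
2.51 [-0.033  0.016] [-0.884 -5.101  2.917 -0.024  0.017] 0.0013 15.13
2.515 [-0.038  0.016] [-0.707 -4.948  2.797 -0.028  0.016] 0.0012 15.43
2.52 [-0.021  0.016] [-0.675 -5.101  3.064  0.01   0.016] 0.0013 15.73
2.525 [0.029 0.016] [-0.531 -5.176  2.809 -0.044  0.016] 0.0013 16.03
2.545 [-0.02   0.045] [-0.515 -4.951  3.316 -0.057  0.051] 0.0011 16.33
2.565 [-0.06   0.045] [-0.93  -5.611  3.471 -0.054  0.051] 0.0012 16.63
2.585 [-0.048  0.045] [-0.996 -4.712  3.005 -0.038  0.051] 0.0012 16.93
```

```bash
python3 t2.py 2.585 3.2 .08 .09
```

```text
2.665 [-1.43  -4.724  3.557 -0.065  0.04 ] 0.0011 17.23
2.745 [-1.119 -4.628  3.9   -0.062  0.041] 0.0012 17.53
2.825 [-1.789 -5.012  3.251 -0.106  0.053] 0.0011 17.83
2.905 [-1.643 -5.013  4.303 -0.093  0.076] 0.001 18.13
2.985 [-1.842 -4.807  4.5   -0.121  0.107] 0.0009 18.43
3.065 [-1.672 -4.81   4.457 -0.145  0.137] 0.0008 18.73
3.145 [-2.391 -4.37   4.53  -0.175  0.171] 0.0007 19.03
3.225 [-1.987 -4.297  4.839 -0.137  0.138] 0.0007 19.33
```

Torque was flat at about 0.045 until 2.75 rad, then rose clearly to about 0.14–0.17 at 3.2 rad. That puts contact near 2.8 rad and the load at about 8 N. I'll stop here, release, lift and check.

Run:
```python
from h import *
arm.move_gripper(.8,20)
print(avg(2)[:6].round(2),arm.read_tool_pos())
p=np.array(arm.read_tool_pos());arm.line_to([p[0],p[1],.33],velocity=.12)
print(arm.read_time(),arm.read_joint_positions())
# back off left/towards robot, for a clear view
q=np.array(arm.read_joint_positions());q[0]-=.75;q[6]=0;arm.move_j(q.tolist());print(arm.read_tool_pos(),arm.read_time())
for n in("side","top"): cv2.imwrite(f"pics/{n}5.png",snapshot(n))
f=lambda n,r:cv2.resize(cv2.imread(f'pics/{n}.png')[r],None,fx=3,fy=3,interpolation=cv2.INTER_CUBIC)
s=np.s_[250:360,225:355]
cv2.imwrite('pics/s5.png',np.hstack([f('side0',s),f('side5',s)]))
d=cv2.absdiff(cv2.imread('pics/top0.png'),cv2.imread('pics/top5.png'));cv2.imwrite('pics/t5.png',cv2.imread('pics/top5.png'))
```

```text
[ 0.03  0.11  0.13  0.01 -0.02  0.04] [0.51375646 0.08041403 0.23073734]
20.7333 [-0.2091479   0.38636467  0.01703171  1.76047251 -0.00806599  0.99709081
 -0.81399537]
[0.32222577 0.40743718 0.32912243] 22.15
```

View pics/s5.png

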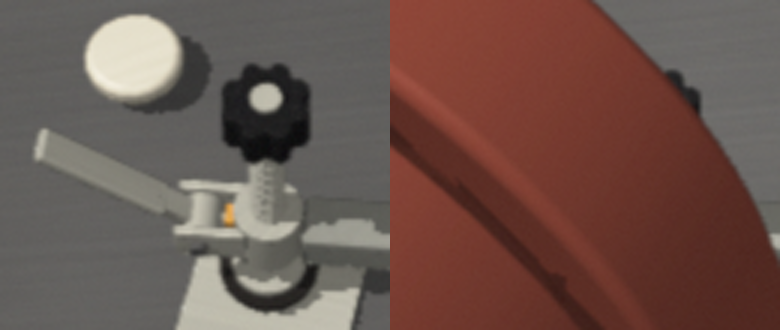

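View pics/t5.png

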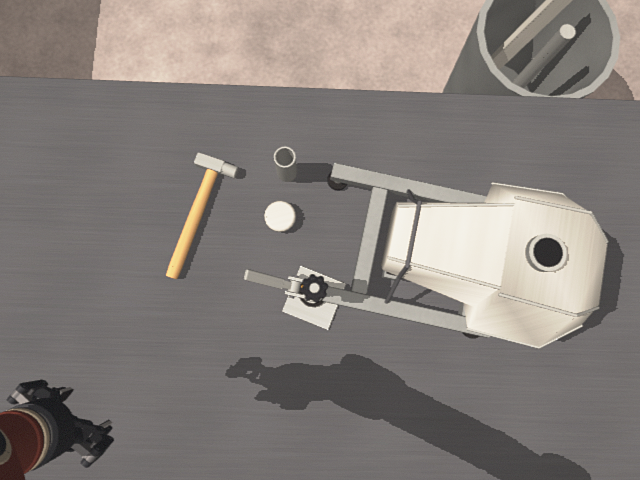

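Top view: the cradle looks unmoved, with the knob still at (314,289). I'll check the shift and the knob's rotation numerically, then press the lever.

Run:
```python
from h import *
a,b=[cv2.cvtColor(cv2.imread(f'pics/top{i}.png'),cv2.COLOR_BGR2GRAY).astype(np.float32) for i in(0,5)]
for nm,r in(('tail',np.s_[150:310,325:425]),('nose',np.s_[180:350,425:610]),('plate',np.s_[290:335,275:345]),('lever',np.s_[262:290,240:290])):
    print(nm,cv2.phaseCorrelate(a[r],b[r],cv2.createHanningWindow(a[r].shape[::-1],cv2.CV_32F)))
r=np.s_[262:320,285:345]
cv2.imwrite('pics/k5.png',np.hstack([cv2.resize(cv2.imread(f'pics/top{i}.png')[r],None,fx=6,fy=6,interpolation=cv2.INTER_CUBIC) for i in(0,5)]))
# go above lever
y=1.394;u=np.array([np.cos(y),np.sin(y),0]);c=np.array([.514,.0808,0])
arm.move_gripper(0,20)
p=c+u*(.038+.074)+[0,0,.29]
arm.movep(p,ori(y-np.pi/2));print(arm.read_tool_pos(),arm.read_time(),arm.read_joint_positions().round(2) if hasattr(arm.read_joint_positions(),'round') else arm.read_joint_positions())
arm.line_to([p[0],p[1],.228],velocity=.1);print(avg(2)[:3],arm.read_time())
cv2.imwrite("pics/side6.png",snapshot("side")[180:400,180:420])
```

```text
tail ((-0.015868331861980778, -0.053793942175786924), 0.9775855155289173)
nose ((-0.006487525107942815, 0.01604364202501074), 0.9776219615229854)
plate ((-0.16498686656166228, 0.38913145181340525), 1.0254034848860751)
lever ((0.007952173801140106, -0.0957976527569091), 1.0538879057566324)
[0.53275061 0.19351295 0.28998239] 24.075 [-0.6   0.51  0.33  1.7  -0.2   0.96 -0.37]
[-0.12695524  0.49044024 -0.09452658] 24.925
```

View pics/side6.png

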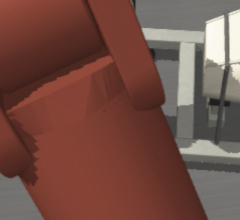

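View pics/k5.png

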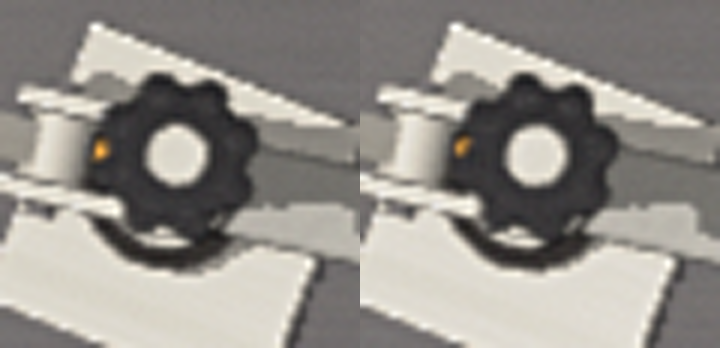

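Frame shift is under 0.1 px, so the cradle didn't move. Next, an offline check of the lobe count and phase to confirm the knob turned with the gripper.

Run:
```python
import cv2,numpy as np
S=[cv2.cvtColor(cv2.imread(f'pics/top{i}.png'),cv2.COLOR_BGR2GRAY) for i in(0,5)]
out=[]
for i,a in enumerate(S):
    m=np.zeros_like(a);m[278:298,304:324]=a[278:298,304:324]
    k,l,st,c=cv2.connectedComponentsWithStats((m>150).astype(np.uint8));j=1+st[1:,4].argmax();c=c[j]
    P=cv2.warpPolar(a,(24,360),tuple(c+[-.1,.4]),24,cv2.INTER_CUBIC|cv2.WARP_POLAR_LINEAR).astype(float)
    sec=np.r_[250:360,0:35] # upper right sector, plain backgrounds
    # radius of the dark edge
    r=np.array([next((q for q in range(8,24) if P[t,q]>62),24) for t in sec]);out.append(P)
    s=P[sec][:,12:16].mean(1);s=np.convolve(s,np.ones(5)/5,'same')
    pk=[sec[n] for n in range(3,len(s)-3) if s[n]==s[n-3:n+4].max()];print(i,c,'notches(deg)',pk)
    print(cv2.resize(s[None],(29,1)).round().astype(int).tolist())
```

```text
0 [313.94520548 287.46575342] notches(deg) [np.int64(277), np.int64(319), np.int64(320), np.int64(346), np.int64(9)]
[[87, 80, 95, 120, 164, 187, 176, 147, 108, 89, 86, 102, 149, 184, 185, 153, 92, 73, 71, 76, 69, 80, 98, 103, 100, 84, 70, 69, 74]]
1 [313.91891892 287.52702703] notches(deg) [np.int64(284), np.int64(323), np.int64(12)]
[[124, 91, 89, 103, 138, 179, 197, 194, 161, 117, 92, 90, 105, 147, 185, 168, 119, 93, 80, 74, 66, 75, 89, 101, 107, 102, 84, 73, 76]]
```

There are 8 lobes and the phase moved about +5°. The expected 3.225 rad is 4 pitches plus 4.8°, so the knob followed without slipping. Now I'll press the lever.

Run:
```python
from h import *
y=1.394;u=np.array([np.cos(y),np.sin(y),0]);c=np.array([.514,.0808,0])
zs=np.r_[np.arange(.218,.157,-.01),np.arange(.154,.1335,-.002)]
for z in zs:
    r=np.interp(z,[.143,.21],[.090,.074])
    p=c+u*(.038+r)+[0,0,z]
    arm.line_to(p.tolist(),velocity=.05 if z>.155 else .02)
    m=avg(2,.03);t=arm.read_tool_pos()
    print(round(z,4),np.round(t,4),m[:3].round(2),round(arm.read_time(),2))
    if m[2]>9 or np.hypot(*m[:2])>10: print('stop');break
```

```text
0.218 [0.5337 0.191  0.2178] [-0.45  0.28  0.45] 25.39
0.208 [0.5337 0.1915 0.2078] [ 0.62  0.14 -0.24] 25.81
0.198 [0.5341 0.1939 0.1978] [-0.31  0.01  0.07] 26.23
0.188 [0.5345 0.1962 0.1878] [-0.26  0.3  -0.14] 26.66
0.178 [0.5349 0.1985 0.1778] [-0.34 -0.44 -0.32] 27.08
0.168 [0.5353 0.2009 0.1677] [-0.27  0.04  0.44] 27.51
0.158 [0.5358 0.2033 0.1577] [-0.15  0.59 -0.16] 27.93
0.154 [0.5359 0.2043 0.154 ] [ 0.27 -0.02  0.16] 28.36
0.152 [0.536  0.2048 0.1519] [-0.02 -0.3   0.11] 28.68
0.15 [0.5362 0.2052 0.1499] [ 0.45 -0.13 -0.14] 28.99
0.148 [0.5362 0.2057 0.1479] [-0.34  0.05  0.63] 29.31
0.146 [0.5363 0.2061 0.1459] [-0.01 -0.19  0.49] 29.62
0.144 [0.5364 0.2066 0.1439] [ 0.14  0.63 -0.27] 29.94
0.142 [0.5368 0.2067 0.1431] [-1.61 -0.1   7.07] 30.26
0.14 [0.5368 0.2067 0.1426] [-4.45 -2.09 16.17] 30.57
stop
```

It hit a hard stop with the fingertips at z = 0.070, which is exactly the flat height. I'll back off and look.

Run:
```python
from h import *
p=arm.read_tool_pos();arm.line_to([p[0],p[1],.30],velocity=.12)
q=np.array(arm.read_joint_positions());q[0]-=.9;arm.move_j(q.tolist());print(arm.read_tool_pos(),arm.read_time())
for n in("side","top"): cv2.imwrite(f"pics/{n}7.png",snapshot(n))
f=lambda n,r:cv2.resize(cv2.imread(f'pics/{n}.png')[r],None,fx=3,fy=3,interpolation=cv2.INTER_CUBIC)
s=np.s_[250:360,225:355]
cv2.imwrite('pics/s7.png',np.vstack([np.hstack([f('side0',s),f('side7',s)]),np.hstack([f('top0',np.s_[250:330,225:355]),f('top7',np.s_[250:330,225:355])])]))
a,b=[cv2.cvtColor(cv2.imread(f'pics/top{i}.png'),cv2.COLOR_BGR2GRAY).astype(np.float32) for i in(5,7)]
for nm,r in(('tail',np.s_[150:310,325:425]),('nose',np.s_[180:350,425:610]),('knob',np.s_[265:310,295:335])):
    print(nm,cv2.phaseCorrelate(a[r],b[r],cv2.createHanningWindow(a[r].shape[::-1],cv2.CV_32F)))
```

```text
[0.17341817 0.54797255 0.29925989] 33.875
tail ((0.026776440241192745, 0.01196003210645813), 0.9693611816763877)
nose ((-0.008326747018941205, -0.007640901015165014), 0.9800574387113253)
knob ((-0.06233238849553402, 0.575619228204264), 0.9837686983744304)
```

View pics/s7.png

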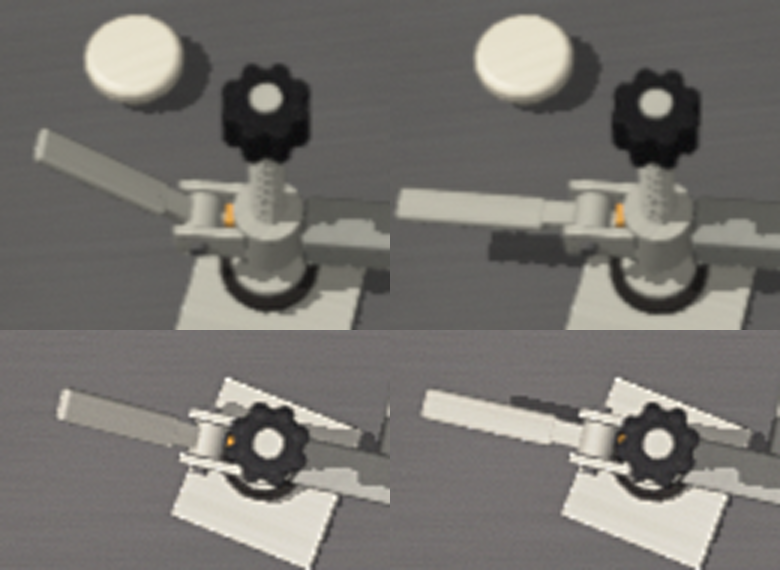

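View pics/top7.png

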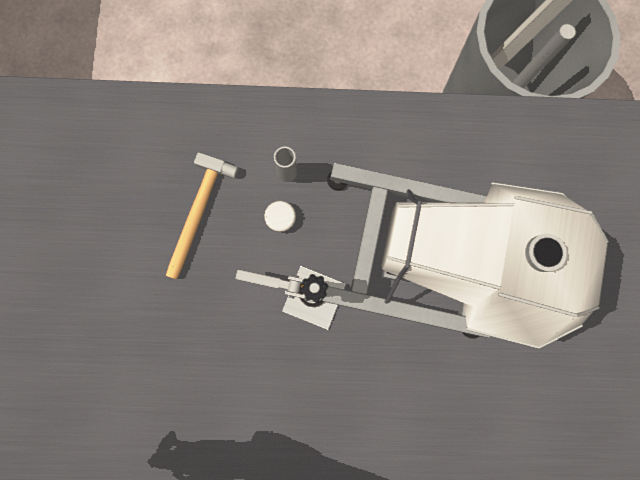

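Run:
```python
from h import *
for i in(0,5,7):
    a=cv2.cvtColor(cv2.imread(f'pics/top{i}.png'),cv2.COLOR_BGR2GRAY);m=np.zeros_like(a);m[278:298,304:324]=a[278:298,304:324]
    k,l,st,c=cv2.connectedComponentsWithStats((m>150).astype(np.uint8));j=1+st[1:,4].argmax();c=c[j];print(i,'cap',c)
    P=cv2.warpPolar(a,(24,360),tuple(c+[-.1,.4]),24,cv2.INTER_CUBIC|cv2.WARP_POLAR_LINEAR).astype(float)
    sec=np.r_[250:360,0:35];s=np.convolve(P[sec][:,12:16].mean(1),np.ones(5)/5,'same')
    print([int(sec[n]) for n in range(3,len(s)-3) if s[n]==s[n-3:n+4].max()])
# lever far-end upper edge middle
X,e=tri((225+(400-390)/3,250+204/3),(225+(427-390)/3,250+(403-330)/3));print('tip',X,e)
# known flat tip
y=1.394;u=np.array([np.cos(y),np.sin(y)]);T=np.r_[np.array([.514,.0808])+u*.151,.070,1]
for n in('side','top'):
    p=P(n)@T if False else __import__('h').P(n)@T;print(n,p[:2]/p[2])
```

```text
0 cap [313.94520548 287.46575342]
[277, 319, 320, 346, 9]
5 cap [313.91891892 287.52702703]
[284, 323, 12]
7 cap [313.91891892 287.52702703]
[284, 323, 12]
tip [0.54063628 0.22710271 0.06547687] [[0.5, 0.0], [-0.5, -0.0]]
side [227.10290287 316.91803549]
top [235.27855511 274.13446227]
```

The lever is flat and the knob pose hasn't changed through clamping. Nothing else moved, and the robot is clear. I'll hand in.

Run:
```python
from h import *
ticket.finish_job();print(arm.read_time())
```

```text
the job is handed in; nothing more can be done
the job is handed in; nothing more can be done
```

I wound the screw foot down until it bears lightly on its plate, then pressed the clamp lever flat and handed the job in. The last clock reading was 33.9 s, and the arm was clear of everything.

**Foot:** I turned the knob 3.225 rad clockwise with a 20 N grip. The torque stayed near 0.045 N m until about 2.75 rad. It then rose to 0.14–0.17 N m, so I take contact to be near 2.8 rad and the load to be roughly 8–12 N. The knob's lobes shifted by about +5°, as expected for that turn if the grip did not slip.

**Lever:** The fingertips met a hard stop at 70 mm, the height given for flat. The force there peaked at about 16 N before I backed off. The final pictures show the lever level.

**Cradle and bystanders:** The cradle frame shifted by less than 0.1 pixel in the top view, and the knob cap and lobes were the same before and after clamping. The offcut, hammer and filler cap look to be where they were; I judged these by eye.

**Checks that disagreed or were weak:**
- **Torque sign:** The wrist torque at rest had the opposite sign to what I expected after 1.1 rad. My automatic stop was set for the expected sign, so it did not trigger, and I judged contact and load from the torque's size. At the last step it dipped from 0.17 to 0.14 N m, so the load is an estimate.
- **Lever tip height:** Triangulating the lever tip gave 65 mm against 70 mm. I put that down to reading the edge by eye.
- **Knob shift:** One image comparison gave a 0.58 pixel shift at the knob, but the knob cap's centre had not moved. I think the lever's new shadow caused it.

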